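Ready the bottle filler: right the bottle, set and hold the valve

ROBOT

A 6-joint arm with a two-finger parallel gripper is mounted at the origin on the work surface. World frame = base frame: x ahead of the robot, y to its left, z up, the work surface at z = 0. Lengths are in m, angles in rad, forces in N, time in s.
With the tool pointing down it reaches from about 0.375 to 0.9 m from the base axis. Payload 3.1 kg.
Tool frame: the origin (TCP) lies between the finger pads, 19 mm behind the fingertips; this is the grasp point; z points along the fingers, y is the line along which they close (so a half turn about z gives the same grasp; the last joint's range is limited). The gripper opens to 85 mm and grips with 20 to 120 N. Pads are 22 mm wide; open, the fingers measure 114 mm over their backs; the gripper's body (76 mm by 85 mm) begins 54 mm behind the grasp point. The pads swing forward as they close: fully open they stand 13 mm farther back than shut.
Start: joints at [-1.468, 0.527, 1.433, -0, 1.181, -0.178], TCP at [0.174, -0.6, 0.25] pointing down, gripper open.
Joint ranges: [-3.08, 3.08], [-0.75, 2.2], [0.22, 2.44], [-1.43, 4.57], [0, 2.65], [-2.85, 2.85]. Speed limits (rad/s): [2.79, 2.79, 3.14, 3.14, 3.14, 3.14].

INTERFACE

Orientations are given as a unit quaternion [x, y, z, w].
In Python, from station import manip gives the robot as it stands.
- The arm moves only by the shell command python3 -m crank 'ROWS' [FORCE]. ROWS is JSON, a list of rows, each an object with "dp": the shift along the tool's x, y, z normalised to -1 to 1, where 1 is 50 cm, a list of three; "delta_rot": the turn, a rotation vector about the tool's x, y, z normalised to -1 to 1, where 1 is 2 pi rad, a list of three; "fingers": the opening, from -1 (shut) to 1 (fully open). A call has 1 to 12 rows; each row shifts and turns the commanded pose from where the row before left it, along the tool's axes as they then stand; what a row does not reach is not made up. A row lasts 1/12 s, in which the tool goes at most 41.7 mm and 7.16 degrees, less where a joint would pass 70% of its speed; a pose out of reach is approached as far as the arm can. A call with a number of a shift or a turn outside -1 to 1 is refused whole. A call with a gripper value outside its range is refused whole. The fingers move at their own pace and stop on an object; FORCE is the grip in N (left out, the last holds). Time passes only in rows, so rows that do not move let the fingers close. It gives the time, the measured TCP pose, the force, the opening and the grip force at its end, in the units of the state.
- manip.sense(): the state, without advancing time (a new reading comes with each control period).
- manip.snapshot(name): name is "side" or "top" or "wrist"; returns (picture, depth): 384x512x3 uint8, red, green, blue; 384x512 float32, m along the optical axis (not along the pixel's ray), 0 where there is no reading.
- manip.camera_model(name): a dict with "fx", "fy", "cx", "cy" (pixels), "origin" and "attitude" of the camera in the world. Camera axes: x right, y up, looking along -z (the intrinsics and any distortion apply to the point x, -y, -z); pixel columns grow to the right and rows downward; lengths in m; the calibration is good to about 2 mm. The wrist camera is an equidistant fisheye: a pixel r from the principal point sees the ray r / f radians off the axis. A picture is of the moment at which its call begins: read the wrist's pose just before it. camera_model takes no time and is no camera call; for the wrist camera it gives the pose at the moment of the call.
- manip.sign_off(): hands the job in; it is judged then, once.
The state is a dict: "t": time; "q": joint angles; "qd": joint speeds; "tau": joint torques, N m; "tcp_pos": TCP position; "tool_rot": TCP orientation; "force": force on the tool from outside, world axes, zero at the start; "ft_torque": the same for the moment, N m; "finger_gap": opening from 0.0 (shut) to 1.0 (fully open); "gripper_force": force on a finger pad.
Only numpy, scipy, OpenCV 4.12 (cv2) and the standard library are available. Lean on these libraries where they do the work, as an engineer would, in place of code of your own. Each camera call takes 0.05 s, during which the arm holds its last target. There are 200 camera calls.

TASK

Get the bench filler ready: stand the fallen bottle upright in the lane with its two neighbours and let go of it, then turn the red wheel valve clockwise (seen from above) fully closed to its stop by its black crank handle and open it again by exactly two full turns. Finish still gripping the crank handle and keeping the wheel still there, ready to shut it: do not let go at the end. Leave the other two bottles and everything else on the bench where they are.

Things in the scene. Friction and masses are not known exactly. Their poses are not given: they have to be found in the camera images.
- lane: Fixed low tray on the robot's left, a black floor 4 mm thick with an aluminium rim 8 mm wide whose top is 8 mm above the bench. Inside 160 mm (its x, roughly away from the robot) by 420 mm (its y, the lane's length). Origin: middle of its underside, on the bench; the floor that bottles stand on is at +4 mm in z.
- fallen_bottle: Empty white square bottle, about 50 g, lying on a flat side along the lane in any of its three places (165 mm apart), neck to the robot's right (-y, within 35 deg). Body 42 x 42 x 66 mm, then shoulder and neck 24-27 mm across; 89 mm long in all. Origin: centre of the square body, 33 mm from the base, 56 mm from the mouth; z from base to mouth. Origin above lane floor: lying 21 mm, standing 33 mm.
- bottle_a: Neighbour: the same bottle, standing upright in the lane; same origin and axes (origin 33 mm above the lane floor).
- bottle_b: The other neighbour, likewise standing upright in the lane.
- valve_base: Fixed brass valve on a dark steel foot 110 x 100 x 10 mm on the robot's right, with low copper pipes (below 100 mm) to a steel tank (112 mm high) on its far side. Origin: on the bench, on the axis of the wheel; z up. At joint wheel = 0 the crank handle lies along this body's +x from the axis.
- wheel (a joint): Angle (rad) of the red hand wheel about its upright axis: 0 = closed on its hard stop, grows counter-clockwise from above as it opens (a turn = 6.283), up to 31.4; starts between 3 and 8. It does not rise or sink. Rim 124 mm across; rim, spokes and hub end 93 mm above the bench. Friction about 0.12 N m (3 N at the handle); it stays where left.
- crank: Black upright round crank handle on the wheel, 20 mm across, 48 mm tall, 45 mm from the wheel's axis, free to spin about its own upright axis (so a gripper can hold it from above and go round without turning). Origin: its middle, 118 mm above the bench; top at 142 mm, lower end at 94 mm. Its x and y axes turn with it and mean nothing.
- screwdriver: Bystander: screwdriver lying on the bench far on the robot's right. Leave it alone.
- brush: Bystander: small brush lying on the bench beyond the lane.
- swab_jar: Bystander: jar 60 mm across, 75 mm tall with an orange lid, on the robot's right. Origin: centre of its underside.
- cleaner_can: Bystander: can 52 mm across, 140 mm tall, standing beyond the left part of the lane. Origin: centre of its underside.
- parts_tray: Bystander: orange tray 100 x 140 x 30 mm, near the robot on its right. Origin: centre of its underside.
Not all that is in view belongs to the job. Leave any blue or pink look-alike of the fallen_bottle alone. What is shaped like the bottle_a but purple is not meant.

How it is judged:
By the outcome, as a careful person would: the job done as asked, in the order asked, and still so for the second after the job is handed in, while the arm keeps its last pose, push and grip.
It also fails if it takes over 72 s, if anything falls off the work surface, if the arm or the gripper's body presses on something with over 40 N, if the wrist force passes 120 N, or if a joint passes its speed limit or range.

## Working session

There is one attempt and no reset: what is moved stays moved. The work goes in short steps, Python scripts to look and compute and a shell command to move; the robot and the scene stay as the last step left them, time stands still between calls to the robot, and variables do not carry over. Pictures are saved under pics/ and viewed, at most 10 in all, crops included, and the job is handed in when it is done.

```bash
mkdir -p pics; ls
python3 - <<'E'
from station import manip
import cv2,numpy as np
for n in("top","side"):
    im,d=manip.snapshot(n); cv2.imwrite(f"pics/{n}0.png",im[:,:,::-1]); np.savez(f"{n}0.npz",im=im,d=d)
    print(n,manip.camera_model(n))
print(manip.sense())
E
```

```text
pics
top {'fx': 363.2123148518323, 'fy': 363.2123148518323, 'cx': 250.91901246015448, 'cy': 183.36261000253458, 'origin': array([ 0.39350074, -0.01812186,  1.14671779]), 'attitude': array([-0.02299168,  0.03009991,  0.70931072, -0.7038776 ])}
side {'fx': 477.90583690187503, 'fy': 477.90583690187503, 'cx': 255.86081908436142, 'cy': 188.57363576055272, 'origin': array([-0.54688217, -1.04213439,  1.13040388]), 'attitude': array([ 0.42348126, -0.17340103, -0.34560439,  0.81923947])}
{'t': 0.1, 'q': array([-1.46748573e+00,  5.28383302e-01,  1.43383056e+00,  1.40935292e-05,
        1.18141625e+00, -1.78542486e-01]), 'qd': array([-0.00091473, -0.00077211, -0.00279557,  0.00127583, -0.0008833 ,
        0.00045146]), 'tau': array([-3.73107214e-04, -4.43304384e+01, -1.78585839e+01, -2.76890714e-04,
        3.88385175e-03,  8.69364186e-06]), 'tcp_pos': array([ 0.17377429, -0.59968958,  0.24910731]), 'tool_rot': array([ 9.90086142e-01,  1.40457802e-01,  4.48233873e-05, -1.01776413e-03]), 'force': array([-0.37584609, -0.13127527,  0.08461048]), 'ft_torque': array([ 0.01939236,  0.01741081, -0.03727188]), 'gripper_force': 0.0, 'finger_gap': 1.0016210311601839}
```

View pics/top0.png

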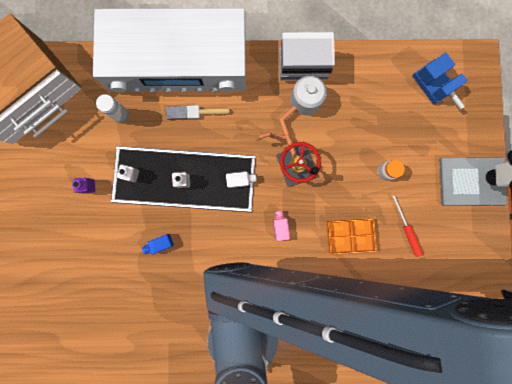

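View pics/side0.png

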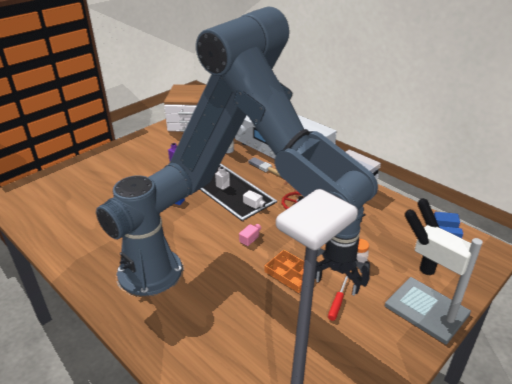

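The top view shows the lane at columns 113–256, rows 148–211. Bottles stand at (127,172) and (180,180), and the fallen one lies at (238,180) with its neck at (253,178). The wheel is centred at about (300,162) with the crank near (315,170). The pink and blue look-alikes lie nearer the robot, and the side view agrees with this layout.

```bash
cat > h.py <<'E'
from station import manip
import cv2,numpy as np
from scipy.spatial.transform import Rotation as R
def ray(m,px,fish=False):
    u=(np.atleast_2d(px)-[m['cx'],m['cy']])/[m['fx'],m['fy']]
    if fish:
        r=np.linalg.norm(u,axis=1,keepdims=True)+1e-12; v=np.c_[u/r*np.sin(r),np.cos(r)]
    else: v=np.c_[u,np.ones(len(u))]
    return R.from_quat(m['attitude']).apply(v*[1,-1,-1])
def plane(m,px,z,fish=False):
    v=ray(m,px,fish); return m['origin']+v*((z-m['origin'][2])/v[:,2])[:,None]
def cloud(m,d,mask):
    r,c=np.nonzero(mask&(d>0)); u=(np.c_[c,r]-[m['cx'],m['cy']])/[m['fx'],m['fy']]
    z=d[r,c][:,None]; return m['origin']+R.from_quat(m['attitude']).apply(np.c_[u,np.ones(len(u))]*z*[1,-1,-1])
def st():
    s=manip.sense(); print('t',round(s['t'],2),'tcp',s['tcp_pos'].round(4),'F',s['force'].round(1),'gap',round(s['finger_gap'],3),'g',round(s['gripper_force'],1)); print(' q',s['q'].round(3),'R',R.from_quat(s['tool_rot']).as_matrix().round(3).tolist())
    return s
E
python3 - <<'E'
from h import *
m=manip.camera_model('top'); f=np.load('top0.npz'); im,d=f['im'].astype(int),f['d']
r,g,b=[im[...,i] for i in range(3)]; C,Rr=np.meshgrid(range(512),range(384))
box=lambda c0,c1,r0,r1:(C>=c0)&(C<=c1)&(Rr>=r0)&(Rr<=r1)
for nm,B in (('a',box(115,142,160,184)),('b',box(168,192,168,192)),('fallen',box(222,262,168,190))):
    P=cloud(m,d,B&(im.min(2)>150)); 
    print(nm,len(P),P.min(0).round(3),P.max(0).round(3))
    if nm=='fallen':
        T=P[(P[:,2]>.03)]; print(np.percentile(T[:,2],[5,50,95]).round(3))
        k=(B&(im.min(2)>150)).astype(np.uint8); cs=max(cv2.findContours(k,0,2)[0],key=cv2.contourArea)
        rc=cv2.minAreaRect(cs); print(rc); print(plane(m,cv2.boxPoints(rc),.046).round(4))
    else:
        T=P[P[:,2]>.08]; print('top',len(T),T.mean(0).round(4)); 
red=(r>120)&(g<50)&(b<60)&box(270,330,135,190)
cs=np.argwhere(red)[:,::-1].astype(np.float32); e=cv2.minEnclosingCircle(cs); print('wheel',e,plane(m,e[0],.088).round(4),'R',e[1]/m['fx']*(m['origin'][2]-.09))
P=cloud(m,d,red);print(P.mean(0).round(4),np.percentile(P[:,2],[5,50,95]).round(3))
P=cloud(m,d,box(270,330,135,190)); T=P[P[:,2]>.12]; print('crank',len(T),T.mean(0).round(4),T.min(0),T.max(0))
lane=np.array([[117,149],[256,157],[250,211],[112,201]]);print('lane',plane(m,lane,.008).round(3))
E
python3 -c "
import cv2;i=cv2.imread('pics/top0.png')[130:225,100:340];cv2.imwrite('pics/crop0.png',cv2.resize(i,None,fx=3.3,fy=3.3,interpolation=2))"
```

```text
a 226 [ 0.48   0.324 -0.001] [0.557 0.399 0.098]
top 48 [0.5084 0.3446 0.0905]
b 123 [0.468 0.164 0.004] [0.514 0.219 0.098]
top 39 [0.4875 0.1843 0.0909]
fallen 375 [ 0.458 -0.043 -0.002] [0.528 0.046 0.053]
[0.035 0.046 0.05 ]
((240.47352600097656, 178.3063507080078), (15.130346298217773, 29.793947219848633), 76.50426483154297)
[[ 0.5041  0.0515  0.046 ]
 [ 0.5248 -0.0369  0.046 ]
 [ 0.4797 -0.0472  0.046 ]
 [ 0.4592  0.0409  0.046 ]]
wheel ((300.2445068359375, 161.90638732910156), 20.353971481323242) [[ 0.5353 -0.1746  0.088 ]] R 0.05921716529185496
[ 0.5356 -0.1713  0.0901] [0.088 0.092 0.095]
crank 46 [ 0.5053 -0.2059  0.14  ] [ 0.49666632 -0.21630835  0.12597954] [ 0.5137725  -0.19744155  0.14514453]
lane [[ 0.591  0.392  0.008]
 [ 0.563 -0.047  0.008]
 [ 0.393 -0.026  0.008]
 [ 0.427  0.404  0.008]]
```

View pics/crop0.png

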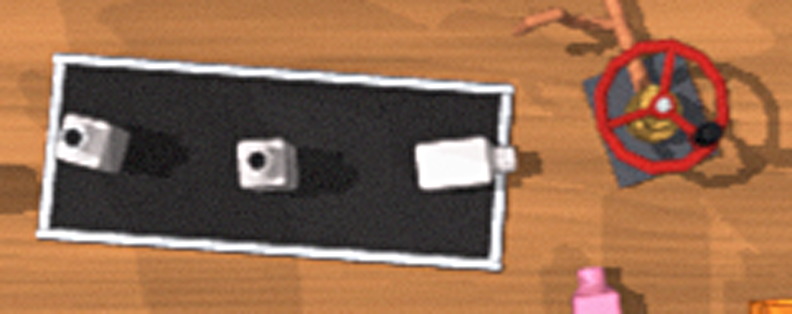

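The crop confirms the fallen body at about (237.6,180) full-frame px, with the neck over the lane's right rim. The crank sits at the lower right of the wheel. I'll measure the bottle axis more closely and the valve foot yaw.

Run:
```python
from h import *
f=np.load('top0.npz'); im,d=f['im'].astype(int),f['d']; m=manip.camera_model('top')
C,Rr=np.meshgrid(range(512),range(384)); box=lambda c0,c1,r0,r1:(C>=c0)&(C<=c1)&(Rr>=r0)&(Rr<=r1)
k=(box(222,251,166,192)&(im.min(2)>185)).astype(np.uint8)
for r in range(168,192): print(r,' '.join('%3d'%v for v in im[r,222:262].min(1)))
k=(box(222,248,166,192)&(im.min(2)>200)).astype(np.uint8)
c=max(cv2.findContours(k,0,2)[0],key=cv2.contourArea); rc=cv2.minAreaRect(c); print(rc,plane(m,rc[0],.046),plane(m,cv2.boxPoints(rc),.046).round(4))
s=st()
```

```text
168  42  40  49  37  44  46  48  44  38  43  47  37  37  46  35  43  36  44  36  46  41  44  45  40  38  38  45  34  68 217 251 195 105  62  73  75  78  76  77  78
169  40  41  42  45  45  43  41  38  31  43  36  43  42  41  35  41  40  39  35  35  32  43  36  34  42  41  35  28  64 210 247 179  86  64  82  74  82  80  82  81
170  38  43  49  43  43  40  41  43  43  33  38  38  38  39  30  37  35  38  37  32  34  38  45  43  38  37  43  33  63 210 245 174  73  64  79  78  82  81  73  83
171  42  39  39  39  42  40  36  35  36  38  35  40  41  36  37  35  43  51  52  65  81 101 116 128 100  54  31  28  67 215 250 171  58  61  79  78  81  75  80  78
172  39  44  35  39  41  41  44  44  51  69  79 101 118 124 123 123 126 142 152 180 193 226 246 253 209 120  53  20  60 198 247 169  59  60  81  76  78  77  73  77
173  47  38  38  39  83 120 127 133 147 167 190 226 245 249 252 248 246 247 248 249 249 250 251 255 237 157  92  41  39 135 207 157  66  65  70  81  72  71  77  83
174  49  37  32  60 195 248 253 253 253 251 251 249 250 250 249 250 249 248 246 246 245 245 243 249 237 167 115  95 
[... 2572 characters left out ...]
 45  46  44  43  40  45  44  47  45  45  37  39 109 232 255 194  66  64  80  80  79  83  79  80  85
191  44  42  44  41  42  45  48  42  48  49  46  48  42  48  52  38  52  47  48  39  52  41  53  50  44  41  44 122 238 255 193  58  62  80  87  81  82  80  84  78
((236.61386108398438, 179.13861083984375), (12.935483932495117, 20.895780563354492), 84.2894058227539) [[0.48947925 0.013866   0.046     ]] [[ 0.5062  0.0474  0.046 ]
 [ 0.5121 -0.0159  0.046 ]
 [ 0.4728 -0.0196  0.046 ]
 [ 0.4669  0.0436  0.046 ]]
t 0.1 tcp [ 0.1738 -0.5997  0.2491] F [-0.4 -0.1  0.1] gap 1.002 g 0.0
 q [-1.467  0.528  1.434  0.     1.181 -0.179] R [[0.961, 0.278, -0.0], [0.278, -0.961, 0.002], [0.0, -0.002, -1.0]]
```

```bash
python3 -m crank '[{"dp":[0.063,-0.047,0],"delta_rot":[0,0,0],"fingers":1},{"dp":[0.063,-0.047,0],"delta_rot":[0,0,0],"fingers":1},{"dp":[0.063,-0.047,0],"delta_rot":[0,0,0],"fingers":1},{"dp":[0.063,-0.047,0],"delta_rot":[0,0,0],"fingers":1},{"dp":[0.063,-0.047,0],"delta_rot":[0,0,0],"fingers":1},{"dp":[0.063,-0.047,0],"delta_rot":[0,0,0],"fingers":1},{"dp":[0.063,-0.047,0],"delta_rot":[0,0,0],"fingers":1},{"dp":[0.063,-0.047,0],"delta_rot":[0,0,0],"fingers":1},{"dp":[0.063,-0.047,0],"delta_rot":[0,0,0],"fingers":1},{"dp":[0.063,-0.047,0],"delta_rot":[0,0,0],"fingers":1},{"dp":[0.063,-0.047,0],"delta_rot":[0,0,0],"fingers":1},{"dp":[0.063,-0.047,0],"delta_rot":[0,0,0],"fingers":1}]' 30
python3 -m crank '[{"dp":[0.063,-0.047,0],"delta_rot":[0,0,0],"fingers":1},{"dp":[0.063,-0.047,0],"delta_rot":[0,0,0],"fingers":1},{"dp":[0,0,0],"delta_rot":[0,0,-0.0183],"fingers":1},{"dp":[0,0,0],"delta_rot":[0,0,-0.0183],"fingers":1},{"dp":[0,0,0],"delta_rot":[0,0,-0.0183],"fingers":1},{"dp":[0,0,0],"delta_rot":[0,0,-0.0183],"fingers":1},{"dp":[0,0,0],"delta_rot":[0,0,-0.0183],"fingers":1},{"dp":[0,0,0],"delta_rot":[0,0,-0.0183],"fingers":1},{"dp":[0,0,0],"delta_rot":[0,0,-0.0183],"fingers":1},{"dp":[0,0,0],"delta_rot":[0,0,-0.0183],"fingers":1},{"dp":[0,0,0],"delta_rot":[0,0,-0.0183],"fingers":1},{"dp":[0,0,0],"delta_rot":[0,0,-0.0183],"fingers":1}]'
python3 -m crank '[{"dp":[0,0,0],"delta_rot":[0,0,-0.0183],"fingers":1},{"dp":[0,0,0],"delta_rot":[0,0,-0.0183],"fingers":1},{"dp":[0,0,0],"delta_rot":[0,0.0176,0],"fingers":1},{"dp":[0,0,0],"delta_rot":[0,0.0176,0],"fingers":1},{"dp":[0,0,0],"delta_rot":[0,0.0176,0],"fingers":1},{"dp":[0,0,0],"delta_rot":[0,0.0176,0],"fingers":1},{"dp":[0,0,0],"delta_rot":[0,0.0176,0],"fingers":1},{"dp":[0,0,0],"delta_rot":[0,0.0176,0],"fingers":1},{"dp":[0,0,0],"delta_rot":[0,0,0],"fingers":1}]'
python3 - <<'E'
from h import *
m=manip.camera_model('wrist'); s=st(); im,d=manip.snapshot('wrist'); print(m); cv2.imwrite('pics/w1.png',im[:,:,::-1])
E
```

```text
t: 1.1
tcp_pos: [0.4591, -0.2224, 0.2498]
tool_rot: [0.99, 0.14, -0.0, -0.0]
force: [-0.1, -0.9, 0.6]
finger_gap: 1.002
gripper_force: 0.0
t: 2.1
tcp_pos: [0.5056, -0.1615, 0.2496]
tool_rot: [0.753, 0.658, -0.0, -0.001]
force: [-0.2, -0.3, -0.0]
finger_gap: 1.002
gripper_force: 0.0
t: 2.85
tcp_pos: [0.5057, -0.1644, 0.2472]
tool_rot: [0.639, 0.696, 0.22, -0.242]
force: [0.1, -0.5, -0.8]
finger_gap: 0.998
gripper_force: 0.0
t 2.85 tcp [ 0.5057 -0.1644  0.2472] F [ 0.1 -0.5 -0.8] gap 0.998 g 0.0
 q [-0.752  0.594  1.505  0.424  1.574 -0.954] R [[-0.066, 0.996, -0.056], [0.783, 0.087, 0.616], [0.619, -0.003, -0.786]]
{'fx': 297.3186396354542, 'fy': 297.3186396354542, 'cx': 256.3763717184442, 'cy': 193.562471177979, 'origin': array([ 0.50820923, -0.18727774,  0.3889641 ]), 'attitude': array([0.19277333, 0.0098951 , 0.04161619, 0.98031047])}
```

View pics/w1.png

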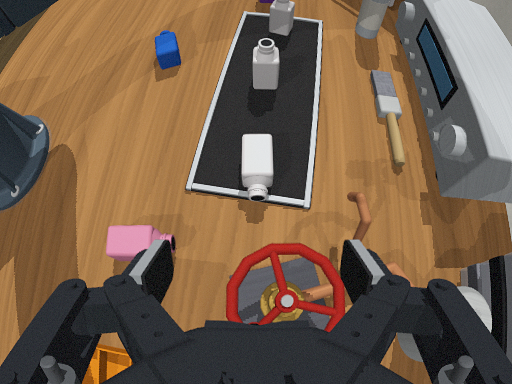

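The wrist view shows the fallen bottle body at about (243–272, 134–187), neck toward me at (258,192). The wheel is at the bottom, around (286,300).

Run:
```python
from h import *
m=manip.camera_model('wrist')
print(plane(m,[[243,135],[271,135],[244,182],[272,182],[258,198]],.046,True).round(4))
im=cv2.imread('pics/w1.png'); 
k=((im.min(2)>190)).astype(np.uint8); k[:125]=0;k[185:]=0;k[:,:232]=0;k[:,282:]=0
c=max(cv2.findContours(k,0,2)[0],key=cv2.contourArea); rc=cv2.minAreaRect(c);print(rc,cv2.boundingRect(c))
b=cv2.boundingRect(c)
P=plane(m,[[b[0],150],[b[0]+b[2],150],[b[0]+b[2]/2,b[1]]],.046,True);print(P.round(4))
w=plane(m,[[286,300]],.095,True);print('hub',w)
```

```text
[[ 0.469   0.0384  0.046 ]
 [ 0.5074  0.0417  0.046 ]
 [ 0.4779 -0.0323  0.046 ]
 [ 0.5133 -0.0292  0.046 ]
 [ 0.4974 -0.0525  0.046 ]]
((257.0, 154.0), (40.0, 30.0), 90.0) (242, 134, 31, 41)
[[0.4703 0.0143 0.046 ]
 [0.5116 0.0179 0.046 ]
 [0.4888 0.0417 0.046 ]]
hub [[ 0.53520705 -0.1754682   0.095     ]]
```

```bash
python3 -m crank '[{"dp":[0,0,0.075],"delta_rot":[0,0,0],"fingers":1},{"dp":[0,0,0.075],"delta_rot":[0,0,0],"fingers":1},{"dp":[0,0,0.075],"delta_rot":[0,0,0],"fingers":1},{"dp":[0,0,0.075],"delta_rot":[0,0,0],"fingers":1},{"dp":[0,0,0.075],"delta_rot":[0,0,0],"fingers":1},{"dp":[0,0,0.075],"delta_rot":[0,0,0],"fingers":1},{"dp":[0,0,0.03],"delta_rot":[0,0,0],"fingers":1},{"dp":[0,0,0.03],"delta_rot":[0,0,0],"fingers":1},{"dp":[0,0,0.024],"delta_rot":[0,0,0],"fingers":1},{"dp":[0,0,0.02],"delta_rot":[0,0,0],"fingers":1},{"dp":[0,0,0],"delta_rot":[0,0,0],"fingers":1},{"dp":[0,0,0],"delta_rot":[0,0,0],"fingers":1}]' 30
python3 - <<'E'
from h import *
s=st(); m=manip.camera_model('wrist'); im,d=manip.snapshot('wrist'); cv2.imwrite('pics/w2.png',im[:,:,::-1])
E
```

```text
t: 3.9
tcp_pos: [0.4906, 0.0085, 0.032]
tool_rot: [0.637, 0.699, 0.219, -0.24]
force: [-0.2, 0.4, -0.4]
finger_gap: 0.999
gripper_force: 0.0
t 3.9 tcp [0.4906 0.0085 0.032 ] F [-0.2  0.4 -0.4] gap 0.999 g 0.0
 q [-0.52   0.871  1.815  0.649  0.986 -1.124] R [[-0.072, 0.996, -0.056], [0.785, 0.092, 0.613], [0.615, 0.0, -0.788]]
```

View pics/w2.png

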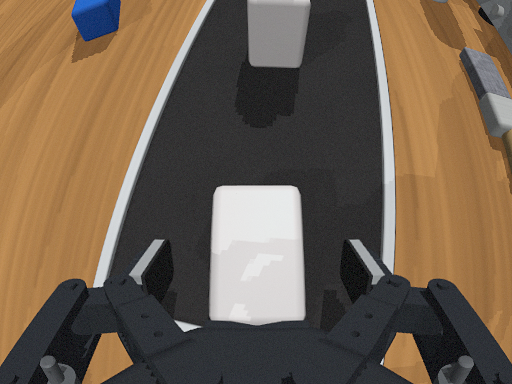

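The bottle body at (212–302, 186–320) lies centred between the pads at columns 150 and 362. I'll close on it and lift.

```bash
python3 -m crank '[{"dp":[0,0,0],"delta_rot":[0,0,0],"fingers":-1},{"dp":[0,0,0],"delta_rot":[0,0,0],"fingers":-1},{"dp":[0,0,0],"delta_rot":[0,0,0],"fingers":-1},{"dp":[0,0,0],"delta_rot":[0,0,0],"fingers":-1},{"dp":[0,0,0],"delta_rot":[0,0,0],"fingers":-1},{"dp":[0,0,0],"delta_rot":[0,0,0],"fingers":-1},{"dp":[0,0,0],"delta_rot":[0,0,0],"fingers":-1},{"dp":[0,0,0],"delta_rot":[0,0,0],"fingers":-1}]' 30; python3 -c "
from h import *;st()
m=manip.camera_model('wrist'); im,d=manip.snapshot('wrist'); cv2.imwrite('pics/w3.png',im[:,:,::-1])
k=(im.min(2)>190).astype(np.uint8); k[:150]=0;k[315:]=0;k[:,:195]=0;k[:,320:]=0
c=max(cv2.findContours(k,0,2)[0],key=cv2.contourArea);b=cv2.boundingRect(c);print(b,plane(m,[[b[0]+b[2]/2,b[1]]],.046,True))"
```

```text
t: 4.62
tcp_pos: [0.4909, 0.0078, 0.0322]
tool_rot: [0.638, 0.698, 0.22, -0.24]
force: [-0.8, -2.9, 5.3]
finger_gap: 0.486
gripper_force: 30.9
t 4.62 tcp [0.4909 0.0078 0.0322] F [-0.8 -2.9  5.3] gap 0.486 g 30.9
 q [-0.521  0.87   1.815  0.649  0.986 -1.124] R [[-0.072, 0.996, -0.055], [0.785, 0.09, 0.613], [0.616, 0.001, -0.788]]
(212, 184, 91, 131) [[0.48843488 0.04193603 0.046     ]]
```

```bash
python3 -m crank '[{"dp":[0.0246,0,-0.0315],"delta_rot":[0,0,0],"fingers":-1},{"dp":[0.0246,0,-0.0315],"delta_rot":[0,0,0],"fingers":-1},{"dp":[0.0246,0,-0.0315],"delta_rot":[0,0,0],"fingers":-1},{"dp":[0.0246,0,-0.0315],"delta_rot":[0,0,0],"fingers":-1},{"dp":[0,0,0],"delta_rot":[0,-0.0125,0],"fingers":-1},{"dp":[0,0,0],"delta_rot":[0,-0.0125,0],"fingers":-1},{"dp":[0,0,0],"delta_rot":[0,-0.0125,0],"fingers":-1},{"dp":[0,0,0],"delta_rot":[0,-0.0125,0],"fingers":-1},{"dp":[0,0,0],"delta_rot":[0,-0.0125,0],"fingers":-1},{"dp":[0,0,0],"delta_rot":[0,-0.0125,0],"fingers":-1},{"dp":[0,0,0],"delta_rot":[0,-0.0125,0],"fingers":-1},{"dp":[0,0,0],"delta_rot":[0,-0.0125,0],"fingers":-1}]' 30
python3 -m crank '[{"dp":[0,0,0],"delta_rot":[0,-0.0125,0],"fingers":-1},{"dp":[0,0,0],"delta_rot":[0,-0.0125,0],"fingers":-1},{"dp":[0,0,0],"delta_rot":[0,-0.0125,0],"fingers":-1},{"dp":[0,0,0],"delta_rot":[0,-0.0125,0],"fingers":-1},{"dp":[0,0,0],"delta_rot":[0,-0.0125,0],"fingers":-1},{"dp":[0,0,0],"delta_rot":[0,-0.0125,0],"fingers":-1},{"dp":[0,0,0],"delta_rot":[0,-0.0125,0],"fingers":-1},{"dp":[0,0,0],"delta_rot":[0,-0.0125,0],"fingers":-1},{"dp":[0,0,0],"delta_rot":[0,-0.0125,0],"fingers":-1},{"dp":[0,0,0],"delta_rot":[0,-0.0125,0],"fingers":-1},{"dp":[0,0,0],"delta_rot":[0,-0.0125,0],"fingers":-1},{"dp":[0,0,0],"delta_rot":[0,-0.0125,0],"fingers":-1}]'
python3 - <<'E'
from h import *
s=st()
ims=[]
for n in('side','wrist'):
    im,d=manip.snapshot(n); np.savez(n+'4.npz',im=im,d=d); ims.append(im[:,:,::-1])
a=cv2.resize(ims[0][140:260,170:310],(437,375)); cv2.imwrite('pics/sw4.png',np.hstack([a,cv2.resize(ims[1],(350,375))]))
E
```

```text
t: 5.67
tcp_pos: [0.4902, 0.0084, 0.1118]
tool_rot: [0.674, 0.738, 0.011, -0.012]
force: [-0.2, -0.9, -1.6]
finger_gap: 0.488
gripper_force: 30.5
t: 6.67
tcp_pos: [0.4903, 0.0087, 0.1115]
tool_rot: [0.605, 0.664, -0.296, 0.325]
force: [-0.2, 0.4, -0.6]
finger_gap: 0.488
gripper_force: 30.5
t 6.67 tcp [0.4903 0.0087 0.1115] F [-0.2  0.4 -0.6] gap 0.488 g 30.5
 q [ 0.236  0.807  1.84  -1.107  1.063  1.003] R [[-0.056, 0.996, 0.072], [0.611, 0.092, -0.786], [-0.79, 0.0, -0.613]]
```

View pics/sw4.png

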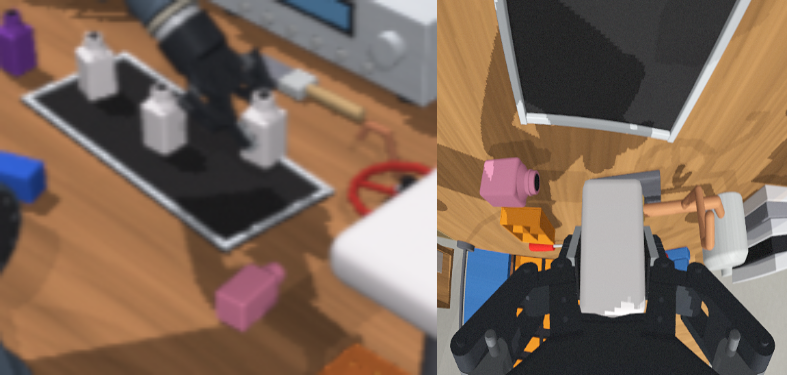

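The side crop shows the bottle held upright above the right end of the lane. It is clear of its neighbour.

```bash
python3 -m crank '[{"dp":[0.0236,0.0004,0.0133],"delta_rot":[0,0,0],"fingers":-1},{"dp":[0.0236,0.0004,0.0133],"delta_rot":[0,0,0],"fingers":-1},{"dp":[0.0236,0.0004,0.0133],"delta_rot":[0,0,0],"fingers":-1},{"dp":[0.0236,0.0004,0.0133],"delta_rot":[0,0,0],"fingers":-1},{"dp":[0.0236,0.0004,0.0133],"delta_rot":[0,0,0],"fingers":-1},{"dp":[0.0016,0,0.0012],"delta_rot":[0,0,0],"fingers":-1},{"dp":[0.0016,0,0.0012],"delta_rot":[0,0,0],"fingers":-1},{"dp":[0.0016,0,0.0012],"delta_rot":[0,0,0],"fingers":-1},{"dp":[0,0,0],"delta_rot":[0,0,0],"fingers":-1},{"dp":[0,0,0],"delta_rot":[0,0,0],"fingers":-1}]' 30;python3 -m crank '[{"dp":[0.0016,0,0.0012],"delta_rot":[0,0,0],"fingers":-1},{"dp":[0,0,0],"delta_rot":[0,0,0],"fingers":-1},{"dp":[0,0,0],"delta_rot":[0,0,0],"fingers":-1}]' 30
```

```text
t: 7.6
tcp_pos: [0.4908, 0.0183, 0.0425]
tool_rot: [0.606, 0.664, -0.295, 0.324]
force: [-0.3, -0.0, -0.2]
finger_gap: 0.488
gripper_force: 30.6
t: 7.85
tcp_pos: [0.4908, 0.0185, 0.0414]
tool_rot: [0.606, 0.664, -0.295, 0.324]
force: [0.7, 1.0, 3.1]
finger_gap: 0.487
gripper_force: 30.6
```

```bash
python3 -m crank '[{"dp":[0.0012,0,0.0009],"delta_rot":[0,0,0],"fingers":-1},{"dp":[0,0,0],"delta_rot":[0,0,0],"fingers":-1},{"dp":[0,0,0],"delta_rot":[0,0,0],"fingers":-1}]' 30
python3 - <<'E'
from h import *
st(); m=manip.camera_model('side'); im,d=manip.snapshot('side'); cv2.imwrite('pics/s5.png',cv2.resize(im[150:230,170:290,::-1],(780,520)))
E
```

```text
t: 8.1
tcp_pos: [0.4909, 0.0184, 0.0413]
tool_rot: [0.606, 0.663, -0.296, 0.325]
force: [-0.4, 1.4, 6.3]
finger_gap: 0.487
gripper_force: 31.2
t 8.1 tcp [0.4909 0.0184 0.0413] F [-0.4  1.4  6.3] gap 0.487 g 31.2
 q [ 0.254  0.946  1.818 -1.154  1.02   1.131] R [[-0.055, 0.996, 0.072], [0.611, 0.091, -0.786], [-0.789, 0.001, -0.614]]
```

View pics/s5.png

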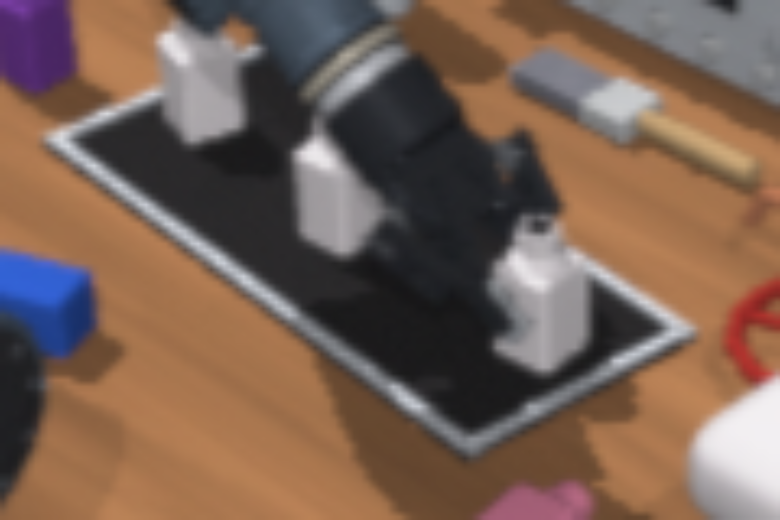

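The bottle stands on the lane floor at (540,310) in the crop, with a light 6 N contact. I'll release it and back out along the tool axis.

```bash
python3 -m crank '[{"dp":[0,0,0],"delta_rot":[0,0,0],"fingers":0.3},{"dp":[0,0,0],"delta_rot":[0,0,0],"fingers":0.6},{"dp":[0,0,0],"delta_rot":[0,0,0],"fingers":0.8},{"dp":[0,0,0],"delta_rot":[0,0,0],"fingers":0.8},{"dp":[0,0,0],"delta_rot":[0,0,0],"fingers":0.8},{"dp":[0,0,-0.02],"delta_rot":[0,0,0],"fingers":0.8},{"dp":[0,0,-0.04],"delta_rot":[0,0,0],"fingers":0.8},{"dp":[0,0,-0.06],"delta_rot":[0,0,0],"fingers":0.8},{"dp":[0,0,-0.06],"delta_rot":[0,0,0],"fingers":0.8},{"dp":[0,0,-0.06],"delta_rot":[0,0,0],"fingers":0.8},{"dp":[0,0,0],"delta_rot":[0,0,0],"fingers":0.8}]' 30
python3 - <<'E'
from h import *
st(); im,d=manip.snapshot('side'); cv2.imwrite('pics/s6.png',im[:,:,::-1]);w,_=manip.snapshot('wrist')
cv2.imwrite('pics/sw6.png',np.hstack([cv2.resize(im[130:240,150:300,::-1],(480,352)),cv2.resize(w[:,:,::-1],(320,352))]))
E
```

```text
t: 9.07
tcp_pos: [0.4838, 0.1172, 0.117]
tool_rot: [0.606, 0.665, -0.291, 0.326]
force: [0.7, 0.7, -0.4]
finger_gap: 0.896
gripper_force: 0.0
t 9.07 tcp [0.4838 0.1172 0.117 ] F [ 0.7  0.7 -0.4] gap 0.896 g 0.0
 q [ 0.431  0.819  1.716 -0.924  1.199  0.963] R [[-0.053, 0.995, 0.08], [0.616, 0.096, -0.782], [-0.786, 0.008, -0.618]]
```

View pics/sw6.png

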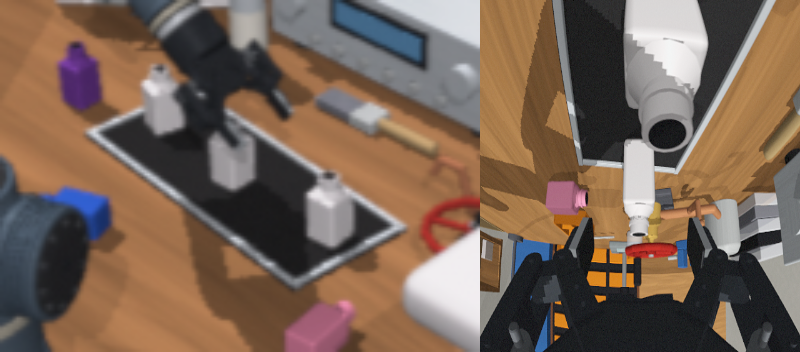

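```bash
python3 -m crank '[{"dp":[-0.044,0,-0.0346],"delta_rot":[0,0,0],"fingers":0.8},{"dp":[-0.044,0,-0.0346],"delta_rot":[0,0,0],"fingers":0.8},{"dp":[-0.044,0,-0.0346],"delta_rot":[0,0,0],"fingers":0.8},{"dp":[-0.044,0,-0.0346],"delta_rot":[0,0,0],"fingers":0.8},{"dp":[0,0,0],"delta_rot":[0,0.0181,0],"fingers":0.8},{"dp":[0,0,0],"delta_rot":[0,0.0181,0],"fingers":0.8},{"dp":[0,0,0],"delta_rot":[0,0.0181,0],"fingers":0.8},{"dp":[0,0,0],"delta_rot":[0,0.0181,0],"fingers":0.8},{"dp":[0,0,0],"delta_rot":[0,0.0181,0],"fingers":0.8},{"dp":[0,0,0],"delta_rot":[0,0.0181,0],"fingers":0.8},{"dp":[0,0,0],"delta_rot":[0,0.0181,0],"fingers":0.8},{"dp":[0,0,0],"delta_rot":[0,0.0181,0],"fingers":0.8}]'
python3 - <<'E'
from h import *
st(); im,d=manip.snapshot('side'); np.savez('s7.npz',im=im,d=d)
a=np.load('side0.npz')['im']; cv2.imwrite('pics/cmp7.png',np.vstack([cv2.resize(x[130:220,150:300,::-1],(500,300)) for x in (a,im)]))
E
```

```text
t: 10.17
tcp_pos: [0.4813, 0.1121, 0.2255]
tool_rot: [0.675, 0.738, 0.002, -0.003]
force: [0.4, -0.5, -0.1]
finger_gap: 0.898
gripper_force: 0.0
t 10.17 tcp [0.4813 0.1121 0.2255] F [ 0.4 -0.5 -0.1] gap 0.898 g 0.0
 q [-0.002  0.387  1.782  0.009  0.973 -0.097] R [[-0.089, 0.996, -0.001], [0.996, 0.089, 0.008], [0.008, -0.001, -1.0]]
```

View pics/cmp7.png

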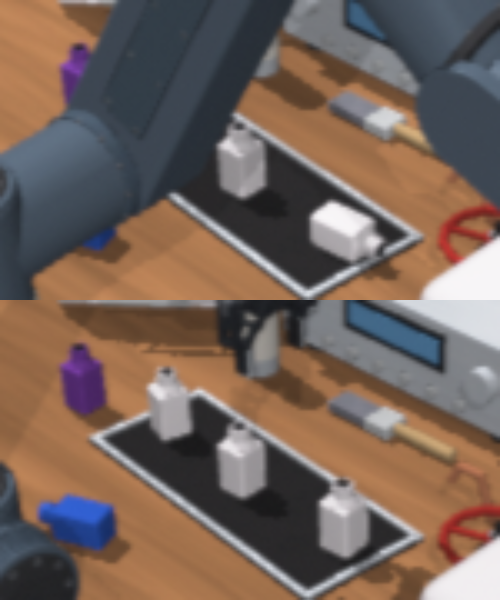

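Compared with the first side picture, bottle_b hasn't moved (242,160 in both crops). The third bottle now stands upright in line with the other two. Next is the crank.

```bash
python3 -m crank '[{"dp":[0,0,0],"delta_rot":[0,-0.0013,0.0142],"fingers":0.8},{"dp":[-0.071,0.0051,0],"delta_rot":[0,0,0],"fingers":0.8},{"dp":[-0.071,0.0051,0],"delta_rot":[0,0,0],"fingers":0.8},{"dp":[-0.071,0.0051,0],"delta_rot":[0,0,0],"fingers":0.8},{"dp":[-0.071,0.0051,0],"delta_rot":[0,0,0],"fingers":0.8},{"dp":[-0.071,0.0051,0],"delta_rot":[0,0,0],"fingers":0.8},{"dp":[-0.071,0.0051,0],"delta_rot":[0,0,0],"fingers":0.8},{"dp":[-0.071,0.0051,0],"delta_rot":[0,0,0],"fingers":0.8},{"dp":[-0.071,0.0051,0],"delta_rot":[0,0,0],"fingers":0.8},{"dp":[-0.071,0.0051,0],"delta_rot":[0,0,0],"fingers":0.8},{"dp":[0,0,0],"delta_rot":[0,0,0],"fingers":0.8}]'
python3 - <<'E'
from h import *
st(); m=manip.camera_model('wrist'); im,d=manip.snapshot('wrist'); np.savez('w8.npz',im=im,d=d); cv2.imwrite('pics/w8.png',im[:,:,::-1]); print(m)
rr,cc=np.nonzero(d>0); v=ray(m,np.c_[cc,rr],True); f=R.from_quat(m['attitude']).apply([0,0,-1])
P=m['origin']+v*(d[rr,cc]/(v@f))[:,None]
k=(P[:,2]>.12)&(P[:,2]<.15)&(np.hypot(P[:,0]-.505,P[:,1]+.206)<.035); T=P[k]; print(len(T),T.mean(0).round(4),T.min(0).round(3),T.max(0).round(3))
k=(P[:,2]>.136)&(P[:,2]<.15)&(np.hypot(P[:,0]-.505,P[:,1]+.206)<.035); T=P[k]; print(len(T),T.mean(0).round(4),T.min(0).round(3),T.max(0).round(3))
red=(im[...,0]>120)&(im[...,1]<60)&(im[...,2]<60); k=red[rr,cc]&(np.hypot(P[:,0]-.535,P[:,1]+.175)<.1)&(P[:,2]>.08); T=P[k]; print('red',len(T),T.min(0),T.max(0))
E
```

```text
t: 11.13
tcp_pos: [0.5057, -0.2137, 0.2267]
tool_rot: [0.709, 0.705, -0.004, 0.004]
force: [0.7, 0.9, -0.0]
finger_gap: 0.9
gripper_force: 0.0
t 11.13 tcp [ 0.5057 -0.2137  0.2267] F [ 0.7  0.9 -0. ] gap 0.9 g 0.0
 q [-0.599  0.454  1.652 -0.01   1.029 -0.589] R [[0.005, 1.0, 0.0], [1.0, -0.005, -0.01], [-0.01, 0.0, -1.0]]
{'fx': 297.3186396354542, 'fy': 297.3186396354542, 'cx': 256.3763717184442, 'cy': 193.562471177979, 'origin': array([ 0.50623339, -0.14383541,  0.35118415]), 'attitude': array([-1.43958306e-01,  5.14200148e-04, -3.25194348e-03,  9.89578277e-01])}
653 [ 0.5067 -0.2081  0.1395] [ 0.497 -0.219  0.12 ] [ 0.516 -0.201  0.146]
533 [ 0.5067 -0.2093  0.1421] [ 0.497 -0.219  0.136] [ 0.516 -0.201  0.146]
red 5208 [ 0.47477165 -0.23440981  0.08229848] [ 0.59437594 -0.11624601  0.29913516]
```

View pics/w8.png

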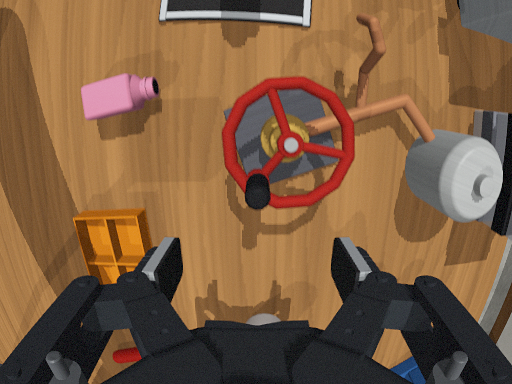

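The wrist view shows the crank's black top at (258,190) and the hub at (290,146). That puts the crank at (0.507,-0.209) and the axis at (0.535,-0.175), 44 mm apart, close to the given 45 mm. The foot yaw is about 15°, so the stop should be roughly 215° away clockwise.

```bash
python3 -m crank '[{"dp":[0.011,0.002,0],"delta_rot":[0,-0.0016,0],"fingers":0.8},{"dp":[0,0,0.05],"delta_rot":[0,0,0],"fingers":0.8},{"dp":[0,0,0.05],"delta_rot":[0,0,0],"fingers":0.8},{"dp":[0,0,0.05],"delta_rot":[0,0,0],"fingers":0.8},{"dp":[0,0,0.03],"delta_rot":[0,0,0],"fingers":0.8},{"dp":[0,0,0.023],"delta_rot":[0,0,0],"fingers":0.8},{"dp":[0,0,0],"delta_rot":[0,0,0],"fingers":0.3},{"dp":[0,0,0],"delta_rot":[0,0,0],"fingers":-0.2},{"dp":[0,0,0],"delta_rot":[0,0,0],"fingers":-1},{"dp":[0,0,0],"delta_rot":[0,0,0],"fingers":-1},{"dp":[0,0,0],"delta_rot":[0,0,0],"fingers":-1},{"dp":[0,0,0],"delta_rot":[0,0,0],"fingers":-1}]' 60
python3 -m crank '[{"dp":[0,0,0],"delta_rot":[0,0,0],"fingers":-1},{"dp":[0,0,0],"delta_rot":[0,0,0],"fingers":-1},{"dp":[0,0,0],"delta_rot":[0,0,0],"fingers":-1}]' 60; python3 -c "
from h import *;st()"
```

```text
t: 12.18
tcp_pos: [0.5067, -0.2025, 0.1273]
tool_rot: [0.707, 0.708, -0.005, 0.006]
force: [-0.3, 1.2, 5.4]
finger_gap: 0.217
gripper_force: 58.6
t: 12.43
tcp_pos: [0.5067, -0.2026, 0.1273]
tool_rot: [0.707, 0.708, -0.005, 0.006]
force: [-0.0, 0.8, 5.6]
finger_gap: 0.212
gripper_force: 58.7
t 12.43 tcp [ 0.5067 -0.2026  0.1273] F [-0.   0.8  5.6] gap 0.212 g 58.7
 q [-0.579  0.598  1.744 -0.018  0.789 -0.567] R [[-0.001, 1.0, 0.001], [1.0, 0.001, -0.016], [-0.016, 0.001, -1.0]]
```

The TCP sits about 6.5 mm off the handle along the pads, so I'll regrip centred.

```bash
python3 -m crank '[{"dp":[0,0,0],"delta_rot":[0,0.0025,0],"fingers":-0.2},{"dp":[0,0,0],"delta_rot":[0,0,0],"fingers":-0.2},{"dp":[-0.013,0,0],"delta_rot":[0,0,0],"fingers":-0.2},{"dp":[0,0,0],"delta_rot":[0,0,0],"fingers":-0.2},{"dp":[0,0,0],"delta_rot":[0,0,0],"fingers":-1},{"dp":[0,0,0],"delta_rot":[0,0,0],"fingers":-1},{"dp":[0,0,0],"delta_rot":[0,0,0],"fingers":-1},{"dp":[0,0,0],"delta_rot":[0,0,0],"fingers":-1},{"dp":[0,0,0],"delta_rot":[0,0,0],"fingers":-1}]' 60; python3 -c "
from h import *;st()
im,d=manip.snapshot('wrist');cv2.imwrite('pics/w9.png',im[:,:,::-1])"
```

```text
t: 13.18
tcp_pos: [0.5066, -0.2094, 0.1262]
tool_rot: [0.706, 0.708, -0.0, 0.0]
force: [-0.3, -2.1, 0.2]
finger_gap: 0.215
gripper_force: 58.5
t 13.18 tcp [ 0.5066 -0.2094  0.1262] F [-0.3 -2.1  0.2] gap 0.215 g 58.5
 q [-0.596  0.604  1.734 -0.     0.803 -0.597] R [[-0.002, 1.0, 0.001], [1.0, 0.002, -0.001], [-0.001, 0.001, -1.0]]
```

View pics/w9.png

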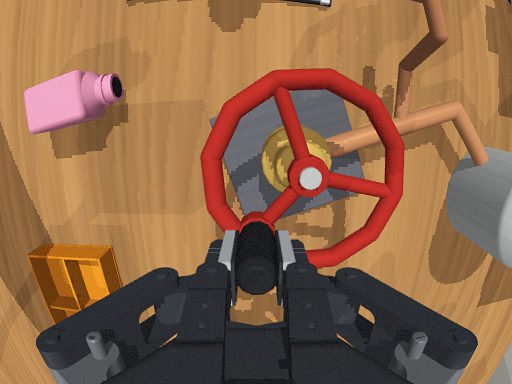

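The handle is centred between the pads at (258,255). The foot edge from (215,120) to (345,88) gives a yaw of about 14°. Next I'll work out the row increments for the circle.

```bash
cat > arc.py <<'E'
import sys; from h import *
# arc.py total_deg rows [cx cy]: print dp(tool x=world y, tool y=world x) per row
s=manip.sense(); C=np.array([float(v) for v in sys.argv[3:5]] or [.5346,-.1753]); p=s['tcp_pos'][:2]; a0=np.arctan2(*(p-C)[::-1]); n=int(sys.argv[2])
print('r',np.linalg.norm(p-C).round(4),'ang',np.degrees(a0).round(1))
th=a0+np.radians(float(sys.argv[1]))*np.arange(n+1)/n
W=C+.045*np.c_[np.cos(th),np.sin(th)]; W[0]=p; D=np.diff(W,axis=0); M=R.from_quat(s['tool_rot']).as_matrix()
for d in D: print((M.T@np.r_[d,0]/.5).round(3)[:2].tolist(),end=' ')
print()
E
python3 arc.py -144 12
```

```text
r 0.0442 ang -129.4
[0.012, -0.014] [0.016, -0.01] [0.018, -0.007] [0.019, -0.003] [0.019, 0.001] [0.018, 0.005] [0.017, 0.009] [0.015, 0.012] [0.012, 0.015] [0.008, 0.017] [0.005, 0.018] [0.001, 0.019]
```

```bash
python3 -m crank '[{"dp":[0.012,-0.014,0],"delta_rot":[0,0,0],"fingers":-1},{"dp":[0.016,-0.010,0],"delta_rot":[0,0,0],"fingers":-1},{"dp":[0.018,-0.007,0],"delta_rot":[0,0,0],"fingers":-1},{"dp":[0.019,-0.003,0],"delta_rot":[0,0,0],"fingers":-1},{"dp":[0.019,0.001,0],"delta_rot":[0,0,0],"fingers":-1},{"dp":[0.018,0.005,0],"delta_rot":[0,0,0],"fingers":-1},{"dp":[0,0,0],"delta_rot":[0,0,0],"fingers":-1}]' 60; python3 arc.py -72 6
```

```text
t: 13.82
tcp_pos: [0.4944, -0.1573, 0.1263]
tool_rot: [0.706, 0.708, 0.001, 0.002]
force: [8.2, -0.3, -4.6]
finger_gap: 0.212
gripper_force: 59.3
r 0.044 ang 155.8
[0.017, 0.008] [0.014, 0.013] [0.011, 0.015] [0.008, 0.017] [0.004, 0.018] [-0.0, 0.019]
```

```bash
python3 -m crank '[{"dp":[0.017,0.008,0],"delta_rot":[0,0,0],"fingers":-1},{"dp":[0.014,0.013,0],"delta_rot":[0,0,0],"fingers":-1},{"dp":[0.011,0.015,0],"delta_rot":[0,0,0],"fingers":-1},{"dp":[0.008,0.017,0],"delta_rot":[0,0,0],"fingers":-1},{"dp":[0.004,0.018,0],"delta_rot":[0,0,0],"fingers":-1},{"dp":[0,0.019,0],"delta_rot":[0,0,0],"fingers":-1},{"dp":[0,0,0],"delta_rot":[0,0,0],"fingers":-1}]' 60; python3 arc.py -96 12
python3 - <<'E'
import numpy as np
P=np.array([[.5066,-.2094],[.4944,-.1573]]);print('see next')
E
```

```text
t: 14.4
tcp_pos: [0.5376, -0.1303, 0.1262]
tool_rot: [0.706, 0.708, 0.0, -0.0]
force: [0.3, -0.8, 1.7]
finger_gap: 0.22
gripper_force: 60.2
r 0.0451 ang 86.2
[-0.002, 0.012] [-0.003, 0.012] [-0.005, 0.011] [-0.007, 0.011] [-0.008, 0.01] [-0.009, 0.008] [-0.01, 0.007] [-0.011, 0.006] [-0.012, 0.004] [-0.012, 0.002] [-0.013, 0.0] [-0.012, -0.001] 
see next
```

```bash
python3 -m crank '[{"dp":[-0.002,0.012,0],"delta_rot":[0,0,0],"fingers":-1},{"dp":[-0.003,0.012,0],"delta_rot":[0,0,0],"fingers":-1},{"dp":[-0.005,0.011,0],"delta_rot":[0,0,0],"fingers":-1},{"dp":[-0.007,0.011,0],"delta_rot":[0,0,0],"fingers":-1},{"dp":[-0.008,0.010,0],"delta_rot":[0,0,0],"fingers":-1},{"dp":[-0.009,0.008,0],"delta_rot":[0,0,0],"fingers":-1},{"dp":[-0.010,0.007,0],"delta_rot":[0,0,0],"fingers":-1},{"dp":[0,0,0],"delta_rot":[0,0,0],"fingers":-1}]' 60; python3 arc.py -30 10
```

```text
t: 15.07
tcp_pos: [0.574, -0.1516, 0.1262]
tool_rot: [0.707, 0.707, 0.002, -0.0]
force: [2.9, 3.0, 1.5]
finger_gap: 0.216
gripper_force: 60.1
r 0.0459 ang 31.1
[-0.005, 0.001] [-0.004, 0.002] [-0.004, 0.002] [-0.004, 0.002] [-0.004, 0.001] [-0.005, 0.001] [-0.005, 0.001] [-0.005, 0.001] [-0.005, 0.0] [-0.005, 0.0]
```

```bash
python3 -m crank '[{"dp":[-0.005,0.001,0],"delta_rot":[0,0,0],"fingers":-1},{"dp":[-0.004,0.002,0],"delta_rot":[0,0,0],"fingers":-1},{"dp":[-0.004,0.002,0],"delta_rot":[0,0,0],"fingers":-1},{"dp":[0,0,0],"delta_rot":[0,0,0],"fingers":-1}]' 60; python3 -m crank '[{"dp":[-0.004,0.001,0],"delta_rot":[0,0,0],"fingers":-1},{"dp":[-0.004,0.001,0],"delta_rot":[0,0,0],"fingers":-1},{"dp":[0,0,0],"delta_rot":[0,0,0],"fingers":-1}]' 60;  python3 -m crank '[{"dp":[-0.004,0.001,0],"delta_rot":[0,0,0],"fingers":-1},{"dp":[0,0,0],"delta_rot":[0,0,0],"fingers":-1}]' 60; python3 arc.py -15 5
```

```text
t: 15.4
tcp_pos: [0.5771, -0.1577, 0.1263]
tool_rot: [0.707, 0.707, 0.002, 0.001]
force: [5.9, 4.6, 0.3]
finger_gap: 0.216
gripper_force: 60.0
t: 15.65
tcp_pos: [0.5782, -0.1609, 0.1263]
tool_rot: [0.707, 0.707, 0.003, 0.0]
force: [6.6, 8.2, -0.5]
finger_gap: 0.215
gripper_force: 60.0
t: 15.82
tcp_pos: [0.5783, -0.161, 0.1263]
tool_rot: [0.707, 0.707, 0.004, -0.001]
force: [5.9, 11.5, 1.7]
finger_gap: 0.21
gripper_force: 60.2
r 0.0459 ang 18.1
[-0.005, -0.0] [-0.005, 0.001] [-0.005, 0.001] [-0.005, 0.001] [-0.005, 0.0]
```

```bash
python3 -m crank '[{"dp":[-0.004,0,0],"delta_rot":[0,0,0],"fingers":-1},{"dp":[-0.003,0,0],"delta_rot":[0,0,0],"fingers":-1},{"dp":[0,0,0],"delta_rot":[0,0,0],"fingers":-1}]' 60; python3 arc.py 144 12 .5346 -.1757
```

```text
t: 16.07
tcp_pos: [0.5782, -0.1612, 0.1262]
tool_rot: [0.708, 0.706, 0.006, -0.003]
force: [9.0, 20.7, 3.9]
finger_gap: 0.217
gripper_force: 60.4
r 0.0459 ang 18.3
[0.017, -0.01] [0.015, -0.011] [0.012, -0.014] [0.009, -0.016] [0.006, -0.018] [0.002, -0.019] [-0.002, -0.019] [-0.006, -0.018] [-0.01, -0.016] [-0.013, -0.014] [-0.015, -0.011] [-0.017, -0.008]
```

The handle holds at (0.5782,-0.1612) while the push rises to 21 N, so this is the hard stop. I'll unload and open two turns, using the refined axis (0.5355,-0.1755).

```bash
python3 -m crank '[{"dp":[0.010,0.003,0],"delta_rot":[0,0,0],"fingers":-1},{"dp":[0,0,0],"delta_rot":[0,0,0],"fingers":-1}]' 60; python3 arc.py 132 11 .5355 -.1755
```

```text
t: 16.23
tcp_pos: [0.5784, -0.1609, 0.1262]
tool_rot: [0.706, 0.708, 0.001, -0.001]
force: [3.3, 8.1, 3.2]
finger_gap: 0.215
gripper_force: 60.3
r 0.0453 ang 18.8
[0.017, -0.008] [0.015, -0.011] [0.012, -0.014] [0.009, -0.016] [0.006, -0.018] [0.002, -0.019] [-0.002, -0.019] [-0.006, -0.018] [-0.01, -0.016] [-0.013, -0.014] [-0.015, -0.011]
```

```bash
python3 -m crank '[{"dp":[0.020,-0.007,0],"delta_rot":[0,0,0],"fingers":-1},{"dp":[0.015,-0.011,0],"delta_rot":[0,0,0],"fingers":-1},{"dp":[0.012,-0.014,0],"delta_rot":[0,0,0],"fingers":-1},{"dp":[0.009,-0.016,0],"delta_rot":[0,0,0],"fingers":-1},{"dp":[0.006,-0.018,0],"delta_rot":[0,0,0],"fingers":-1},{"dp":[0.002,-0.019,0],"delta_rot":[0,0,0],"fingers":-1},{"dp":[-0.002,-0.019,0],"delta_rot":[0,0,0],"fingers":-1},{"dp":[-0.006,-0.018,0],"delta_rot":[0,0,0],"fingers":-1},{"dp":[-0.010,-0.016,0],"delta_rot":[0,0,0],"fingers":-1},{"dp":[-0.013,-0.014,0],"delta_rot":[0,0,0],"fingers":-1},{"dp":[-0.015,-0.011,0],"delta_rot":[0,0,0],"fingers":-1},{"dp":[0,0,0],"delta_rot":[0,0,0],"fingers":-1}]' 60; python3 arc.py 132 11 .5355 -.1755
```

```text
t: 17.23
tcp_pos: [0.4949, -0.1568, 0.1262]
tool_rot: [0.707, 0.707, -0.001, -0.001]
force: [-2.7, -1.5, 4.1]
finger_gap: 0.215
gripper_force: 60.4
r 0.0447 ang 155.2
[-0.018, -0.007] [-0.019, -0.002] [-0.019, 0.002] [-0.018, 0.006] [-0.016, 0.009] [-0.014, 0.012] [-0.011, 0.015] [-0.008, 0.017] [-0.004, 0.018] [-0.0, 0.019] [0.004, 0.018]
```

```bash
python3 -m crank '[{"dp":[-0.018,-0.007,0],"delta_rot":[0,0,0],"fingers":-1},{"dp":[-0.019,-0.002,0],"delta_rot":[0,0,0],"fingers":-1},{"dp":[-0.019,0.002,0],"delta_rot":[0,0,0],"fingers":-1},{"dp":[-0.018,0.006,0],"delta_rot":[0,0,0],"fingers":-1},{"dp":[-0.016,0.009,0],"delta_rot":[0,0,0],"fingers":-1},{"dp":[-0.014,0.012,0],"delta_rot":[0,0,0],"fingers":-1},{"dp":[-0.011,0.015,0],"delta_rot":[0,0,0],"fingers":-1},{"dp":[-0.008,0.017,0],"delta_rot":[0,0,0],"fingers":-1},{"dp":[-0.004,0.018,0],"delta_rot":[0,0,0],"fingers":-1},{"dp":[0,0.019,0],"delta_rot":[0,0,0],"fingers":-1},{"dp":[0.004,0.018,0],"delta_rot":[0,0,0],"fingers":-1},{"dp":[0,0,0],"delta_rot":[0,0,0],"fingers":-1}]' 60; python3 arc.py 132 11 .5355 -.1755
```

```text
t: 18.23
tcp_pos: [0.551, -0.2177, 0.1262]
tool_rot: [0.706, 0.708, -0.0, 0.0]
force: [0.9, 1.9, 3.8]
finger_gap: 0.21
gripper_force: 60.4
r 0.045 ang -69.8
[0.008, 0.017] [0.012, 0.015] [0.014, 0.012] [0.017, 0.009] [0.018, 0.005] [0.019, 0.001] [0.019, -0.003] [0.018, -0.006] [0.016, -0.01] [0.014, -0.013] [0.01, -0.016]
```

Unwrapped angle is now 290° (stop at 18.5°, target 738.5°).

```bash
python3 -m crank '[{"dp":[0.008,0.017,0],"delta_rot":[0,0,0],"fingers":-1},{"dp":[0.012,0.015,0],"delta_rot":[0,0,0],"fingers":-1},{"dp":[0.014,0.012,0],"delta_rot":[0,0,0],"fingers":-1},{"dp":[0.017,0.009,0],"delta_rot":[0,0,0],"fingers":-1},{"dp":[0.018,0.005,0],"delta_rot":[0,0,0],"fingers":-1},{"dp":[0.019,0.001,0],"delta_rot":[0,0,0],"fingers":-1},{"dp":[0.019,-0.003,0],"delta_rot":[0,0,0],"fingers":-1},{"dp":[0.018,-0.006,0],"delta_rot":[0,0,0],"fingers":-1},{"dp":[0.016,-0.010,0],"delta_rot":[0,0,0],"fingers":-1},{"dp":[0.014,-0.013,0],"delta_rot":[0,0,0],"fingers":-1},{"dp":[0.010,-0.016,0],"delta_rot":[0,0,0],"fingers":-1},{"dp":[0,0,0],"delta_rot":[0,0,0],"fingers":-1}]' 60; python3 arc.py 132 11 .5355 -.1755
```

```text
t: 19.23
tcp_pos: [0.5533, -0.1336, 0.1262]
tool_rot: [0.706, 0.708, -0.002, -0.001]
force: [-5.3, -7.3, 3.3]
finger_gap: 0.214
gripper_force: 60.3
r 0.0455 ang 67.0
[0.005, -0.018] [0.002, -0.019] [-0.002, -0.019] [-0.006, -0.018] [-0.01, -0.016] [-0.013, -0.014] [-0.015, -0.011] [-0.017, -0.007] [-0.018, -0.004] [-0.019, 0.0] [-0.018, 0.004]
```

```bash
python3 -m crank '[{"dp":[0.003,-0.018,0],"delta_rot":[0,0,0],"fingers":-1},{"dp":[0.002,-0.019,0],"delta_rot":[0,0,0],"fingers":-1},{"dp":[-0.002,-0.019,0],"delta_rot":[0,0,0],"fingers":-1},{"dp":[-0.006,-0.018,0],"delta_rot":[0,0,0],"fingers":-1},{"dp":[-0.010,-0.016,0],"delta_rot":[0,0,0],"fingers":-1},{"dp":[-0.013,-0.014,0],"delta_rot":[0,0,0],"fingers":-1},{"dp":[-0.015,-0.011,0],"delta_rot":[0,0,0],"fingers":-1},{"dp":[-0.017,-0.007,0],"delta_rot":[0,0,0],"fingers":-1},{"dp":[-0.018,-0.004,0],"delta_rot":[0,0,0],"fingers":-1},{"dp":[-0.019,0,0],"delta_rot":[0,0,0],"fingers":-1},{"dp":[-0.018,0.004,0],"delta_rot":[0,0,0],"fingers":-1},{"dp":[0,0,0],"delta_rot":[0,0,0],"fingers":-1}]' 60; python3 arc.py 132 11 .5355 -.1755
```

```text
t: 20.23
tcp_pos: [0.4948, -0.1935, 0.1262]
tool_rot: [0.707, 0.707, -0.001, 0.001]
force: [-2.3, -3.4, 3.9]
finger_gap: 0.211
gripper_force: 60.4
r 0.0445 ang -156.2
[-0.017, 0.009] [-0.014, 0.013] [-0.011, 0.015] [-0.008, 0.017] [-0.004, 0.018] [-0.0, 0.019] [0.004, 0.018] [0.008, 0.017] [0.011, 0.015] [0.014, 0.013] [0.016, 0.009]
```

Unwrapped 563.8°.

```bash
python3 -m crank '[{"dp":[-0.017,0.009,0],"delta_rot":[0,0,0],"fingers":-1},{"dp":[-0.014,0.013,0],"delta_rot":[0,0,0],"fingers":-1},{"dp":[-0.011,0.015,0],"delta_rot":[0,0,0],"fingers":-1},{"dp":[-0.008,0.017,0],"delta_rot":[0,0,0],"fingers":-1},{"dp":[-0.004,0.018,0],"delta_rot":[0,0,0],"fingers":-1},{"dp":[0,0.019,0],"delta_rot":[0,0,0],"fingers":-1},{"dp":[0.004,0.018,0],"delta_rot":[0,0,0],"fingers":-1},{"dp":[0.008,0.017,0],"delta_rot":[0,0,0],"fingers":-1},{"dp":[0.011,0.015,0],"delta_rot":[0,0,0],"fingers":-1},{"dp":[0.014,0.013,0],"delta_rot":[0,0,0],"fingers":-1},{"dp":[0.016,0.009,0],"delta_rot":[0,0,0],"fingers":-1},{"dp":[0,0,0],"delta_rot":[0,0,0],"fingers":-1}]' 60; python3 arc.py 40 5 .5355 -.1755
```

```text
t: 21.23
tcp_pos: [0.5783, -0.1899, 0.1262]
tool_rot: [0.706, 0.708, 0.001, 0.001]
force: [3.6, -0.2, 1.3]
finger_gap: 0.212
gripper_force: 60.1
r 0.0451 ang -18.5
[0.012, 0.003] [0.012, 0.001] [0.013, -0.0] [0.012, -0.002] [0.012, -0.004]
```

```bash
python3 -m crank '[{"dp":[0.012,0.003,0],"delta_rot":[0,0,0],"fingers":-1},{"dp":[0.012,0.001,0],"delta_rot":[0,0,0],"fingers":-1},{"dp":[0.013,0,0],"delta_rot":[0,0,0],"fingers":-1},{"dp":[0.012,-0.002,0],"delta_rot":[0,0,0],"fingers":-1},{"dp":[0,0,0],"delta_rot":[0,0,0],"fingers":-1},{"dp":[0,0,0],"delta_rot":[0,0,0],"fingers":-1}]' 60; python3 arc.py 5 1 .5355 -.1755
```

```text
t: 21.73
tcp_pos: [0.5795, -0.1651, 0.1263]
tool_rot: [0.707, 0.707, 0.002, 0.002]
force: [6.1, 1.7, 0.1]
finger_gap: 0.21
gripper_force: 59.9
r 0.0452 ang 13.3
[0.007, -0.003]
```

```bash
python3 -m crank '[{"dp":[0.004,-0.001,0],"delta_rot":[0,0,0],"fingers":-1},{"dp":[0.004,-0.002,0],"delta_rot":[0,0,0],"fingers":-1},{"dp":[0,0,0],"delta_rot":[0,0,0],"fingers":-1},{"dp":[0,0,0],"delta_rot":[0,0,0],"fingers":-1}]' 60; python3 arc.py 5 1 .5355 -.1755
```

```text
t: 22.07
tcp_pos: [0.5785, -0.1616, 0.1263]
tool_rot: [0.707, 0.707, 0.002, 0.002]
force: [7.3, 0.5, -1.3]
finger_gap: 0.213
gripper_force: 59.8
r 0.0452 ang 17.9
[0.007, -0.003]
```

```bash
python3 -m crank '[{"dp":[0.001,0,0],"delta_rot":[0,0,0],"fingers":-1},{"dp":[0,0,0],"delta_rot":[0,0,0],"fingers":-1},{"dp":[0,0,0],"delta_rot":[0,0,0],"fingers":-1}]' 60
python3 - <<'E'
from h import *
s=st(); m=manip.camera_model('wrist'); im,d=manip.snapshot('wrist')
red=((im[...,0]>120)&(im[...,1]<60)&(im[...,2]<60)); rr,cc=np.nonzero(d>0); v=ray(m,np.c_[cc,rr],True); f=R.from_quat(m['attitude']).apply([0,0,-1])
P=m['origin']+v*(d[rr,cc]/(v@f))[:,None]; C=np.array([.5355,-.1755])
q=P[:,:2]-C; rad=np.hypot(*q.T); k=red[rr,cc]&(rad>.022)&(rad<.042)&(P[:,2]>.08)&(P[:,2]<.1)
a=np.degrees(np.arctan2(q[k,1],q[k,0]))%360; h,_=np.histogram(a,36,(0,360)); print(h)
for lo,hi in((90,190),(190,320)): print('spoke',np.median(a[(a>lo)&(a<hi)]).round(1))
T=P[(P[:,2]>.137)&(P[:,2]<.148)&(np.abs(P[:,0]-s['tcp_pos'][0])<.006)&(np.abs(P[:,1]-s['tcp_pos'][1])<.02)]; print('handle',len(T),T.min(0).round(4),T.max(0).round(4))
t,_=manip.snapshot('top');
E
```

```text
t: 22.32
tcp_pos: [0.5785, -0.1614, 0.1263]
tool_rot: [0.707, 0.707, 0.002, 0.002]
force: [6.7, 0.4, -1.5]
finger_gap: 0.215
gripper_force: 59.9
t 22.32 tcp [ 0.5785 -0.1614  0.1263] F [ 6.7  0.4 -1.5] gap 0.215 g 59.9
 q [-0.459  0.654  1.603  0.003  0.879 -0.462] R [[-0.001, 1.0, 0.006], [1.0, 0.001, -0.0], [-0.0, 0.006, -1.0]]
[  0   0  58   0   0   0   0   0   0   0   0   0  28 327  74   0   0   0
   0   0   0   0   0   0   0   0   0   0   0   0   0   0   0   0   0   0]
spoke 135.2
spoke nan
handle 1038 [ 0.5725 -0.1715  0.137 ] [ 0.5844 -0.1522  0.145 ]
  return _methods._mean(a, axis=axis, dtype=dtype,
  ret = ret.dtype.type(ret / rcount)
```

The handle centre (y = -0.162) agrees with the TCP, so the grip hasn't slipped. The wheel is back at the stop position after two turns, and I'll hand in.

```bash
python3 -c "
from station import manip; print(manip.sign_off())"
```

```text
the job is handed in; nothing more can be done
None
```

The job is handed in at about 22 s: the fallen bottle stands upright and released in the lane, and the valve was shut to its stop and reopened two turns (within about half a degree by measurement) with the crank still gripped; I viewed 11 pictures, one over the limit of 10.

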